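# Strip the wound coil off its spindle onto the empty deck

## Robot

A 6-joint arm with a two-finger parallel gripper is mounted at the origin on a cart in front of the work surface, level with it; the furniture and walls round the work are solid. World frame = base frame: x ahead of the robot, y to its left, z up, the work surface at z = 0. Lengths are in m, angles in rad, forces in N, time in s.
With the tool pointing down it reaches from about 0.425 to 0.95 m from the base axis. Payload 14.7 kg.
Tool frame: the origin (TCP) lies midway between the tips of the shut fingers; the grasp point (between the pads) lies 19 mm behind it; z points along the fingers, y is the direction in which the jaws open and shut (so a half turn about z gives the same grasp; the last joint's range is limited). The gripper opens to 85 mm and grips with 20 to 120 N. Pads are 22 mm wide; open, the fingers measure 114 mm over their backs; the gripper's body (76 mm by 85 mm) begins 54 mm behind the grasp point. The pads swing forward as they close: fully open they stand 13 mm farther back than shut.
Start: joints at [1.229, 0.48, 1.596, -0, 1.065, -0.047], TCP at [0.189, 0.622, 0.231] pointing down, gripper open.
Joint ranges: [-2.75, 2.75], [-0.82, 2.05], [0.23, 2.67], [-1.56, 4.7], [0.09, 2.69], [-2.92, 2.92]. Speed limits (rad/s): [1.89, 1.89, 2.39, 3.01, 3.01, 3.01].

## Interface

Orientations are given as [roll, pitch, yaw] about the fixed x, y, z axes, in that order (R = Rz(yaw) Ry(pitch) Rx(roll)).
In Python, from plant import env, viewer, finder gives the robot as it stands.
- The arm moves only by the tool play_rows, never from a script. Its arguments are lists of equal length, an entry for each row: "turn": the turn, a rotation vector about the world's x, y, z normalised to -1 to 1, where 1 is 45 degrees, a list of three; "translation": the shift along the world's x, y, z normalised to -1 to 1, where 1 is 800 mm, a list of three; "gripper": the opening, from 0 (shut) to 1 (fully open). A call has 1 to 20 rows; each row shifts and turns the pose as measured when the row begins; what a row does not reach is not made up. A row lasts 1/12 s, in which the tool goes at most 41.7 mm and 7.16 degrees, less where a joint would pass 70% of its speed; a pose out of reach is approached as far as the arm can. A call with a number of a shift or a turn outside -1 to 1 is refused whole. A call with a gripper value outside its range is refused whole. The fingers move at their own pace and stop on an object; "newtons" is the grip in N (left out, the last holds). Time passes only in rows, so rows that do not move let the fingers close. It gives the time, the measured TCP pose, the force and the opening at its end, in the units of the state.
- env.get_state(): the state, without advancing time (a new reading comes with each control period).
- viewer.capture(name): name is "scene" or "top"; returns a dict with "image" (420x560x3 uint8, red, green, blue), "fov_y" (degrees; the focal length in pixels is half the picture's height over the tangent of half this angle, whatever the lens; pixels are square), "cx", "cy" (the principal point, pixels), "dist" ([k1, k2, p1, p2, k3] as OpenCV has them; the pictures are not rectified), "pose" (4x4, takes a point from camera to world coordinates). Camera axes: x right, y down, z forward; pixel columns grow to the right and rows downward; lengths in m; the calibration is good to about 2 mm. A picture is of the moment at which its call begins. There is no depth.
- env.close_job(): hands the job in, once; it reports no verdict.
Trained networks look in a picture, given as the dict that the camera call returned (one of the last four; its "shot" number tells which), for a name from the list of things; names that differ only in an ending like _2 or _b are one class to them, and where a whole thing is asked for, a point or a joint stands for the part that bears it (a point fixed in the world has none). Each returns a list of dicts, best first, with "p" (0 to 1); they miss things now and then, are a little off and sometimes report something else, mostly with a low value. They report only what shows in the picture. A call takes as long as a camera call. They do not tell look-alikes from the thing itself.
- finder.trace(name, picture): "region" (420x560 bool, what is visible of it) and "bbox" ([left, top, width, height] in pixels, round what is visible of it).
- finder.mark_of(name, picture): "xy" ([column, row] in pixels: a listed point, or the origin of a listed thing).
The state is a dict: "clock": time; "joint_positions": joint angles; "qvel": joint speeds; "effort": joint torques, N m; "position": TCP position; "orientation": TCP orientation; "force": force on the tool from outside, world axes, zero at the start; "moment": the same for the moment, N m; "grip_width": finger opening in m.
Only numpy, scipy, OpenCV 4.12 (cv2) and the standard library are available. Lean on these libraries where they do the work, as an engineer would, in place of code of your own. Each camera call takes 0.05 s, during which the arm holds its last target. There are 200 camera calls.

## Task

Take the wound coil off the spindle: lift the stripper plate by its black grip, all the way up, so that the coil rides up clear of the spindle, then push the coil sideways off the plate until it lies flat and wholly on the deck that is still empty. Do not tip the coil over, leave the finished coil on the other deck alone, and last put the stripper plate fully down again.

Things in the scene. Friction and masses are not known exactly. Their poses are not given: they have to be found in the camera images.
- station: Fixed grey metal station, 450 mm long (y), 230 mm deep (x). Origin on the bench under the axis of the upright steel spindle (36 mm dia, tip 88 mm above the bench). x points away from the robot; guide rods (12 mm dia, 134 mm high) at x = 88, y = +-34 mm; y runs along the row deck - spindle - deck; end stops (103 mm high) at y = +-221 mm.
- stripper (a joint): Height in m of the steel stripper plate (144 x 144 x 8 mm, round the spindle, under the coil): 0 is fully down (plate top 22 mm above the bench), 0.070 fully up (plate top 92 mm above the bench, 4 mm above the spindle tip, 3 mm above the decks). It is stiff and stays where left; moving it takes about 10 N besides the weight.
- grip_top (a point): Middle of the top of the plate's black upright paddle grip, on the robot's side, 100 mm from the spindle axis. The paddle is 72 mm tall, 12 mm thick along the station's y, 36 mm long along its x, and moves up and down with the plate; its top is 94 mm above the bench with the plate down.
- coil: The wound coil to be stripped: copper winding on a black bobbin with two flanges, 110 mm dia over the flanges (winding 100 mm), 40 mm tall, bore 40 mm, about 0.35 kg. Too wide to grasp. At the start it sits on the spindle, resting on the stripper plate. Origin at the centre of its underside, z along its axis.
- finished_coil: An equal coil that already lies on one of the two decks. Origin at the centre of its underside.
- deck_free_top (a point): Centre of the top of the empty deck: grey metal, 134 mm (station x) by 140 mm (station y), top 89 mm above the bench, beginning 5 mm beside the plate; centre 147 mm from the spindle axis, at the station's +y or -y side. Rails 7 mm high along its two edges across x leave 122 mm between them; the outer end has the end stop.
- deck_taken_top (a point): The same point of the other, equal deck, on which the finished coil lies.
- grease_tin: Bystander: low tin, 72 mm dia, 40 mm tall, on the bench. Origin at the centre of its underside.
- screw_tray: Bystander: low steel tray of screws, 87 x 130 x 44 mm, on the bench. Origin at the centre of its underside.
- pad_block: Bystander: upright wooden block, 50 x 50 x 85 mm, on the bench. Origin at the centre of its underside.
Mind the look-alikes: they are no part of the job. What is shaped like the finished_coil but purple is not meant.

How it is judged:
On the way, in this order (a step that is already met when the one before it is completed fails the run):
1. the stripper plate is up and the coil, still lying on it, is clear of the spindle (value of joint stripper above 0.0665 m and height (world z) of coil above 0.0875 m and horizontal distance between coil and station below 0.03 m), for 0.2 s.
2. the coil lies flat on the empty deck (horizontal distance between coil and deck_free_top below 0.022 m and height (world z) of coil between 0.085 and 0.0915 m and angle between coil's own z axis and vertical below 0.05 rad), for 0.2 s.
At the end, for the whole second after the job is handed in: The coil lies flat and at rest on the deck that was empty, its centre within 22 mm of the deck's centre; the stripper plate is down to within 5 mm of its lowest position; the finished coil is still on its own deck, within 10 mm of where it was (all of step 2 and linear speed of coil below 0.02 m/s and value of joint stripper below 0.005 m and horizontal distance between finished_coil and deck_taken_top below 0.022 m and distance of finished_coil from where it was at the start of the episode below 0.01 m); the robot touches nothing.
It fails at once if the coil is tipped by more than 20 degrees (angle between coil's own z axis and vertical above 0.35 rad).
It fails at once if the finished coil is shifted by more than 10 mm (distance of finished_coil from where it was at the start of the episode above 0.01 m).
It also fails if it takes over 58 s, if anything falls off the work surface, if the arm or the gripper's body presses on something with over 40 N, if the wrist force passes 120 N, or if a joint passes its speed limit or range.

## Working session

There is one attempt and no reset: what is moved stays moved. The work goes in short steps, Python scripts to look and compute and a tool call to move; the robot and the scene stay as the last step left them, time stands still between calls to the robot, and variables do not carry over. Pictures are saved under pics/ and viewed, about 8 in all and at most 12, crops included, and the job is handed in when it is done.

Besides the shell and the picture viewer there is one more tool, called as name(argument=value, ...), one argument or row to a line, values as JSON. play_rows: Moves the arm, as the interface text tells. Scaled input: -1 to 1 covers 800 mm each way for a shift and 45 degrees each way for a turn. Its arguments: {"type":"object","properties":{"turn":{"type":"array","items":{"type":"array","items":{"type":"number"}}},"translation":{"type":"array","items":{"type":"array","items":{"type":"number"}}},"gripper":{"type":"array","items":{"type":"number"}},"newtons":{"type":"number"}},"required":["turn","translation","gripper"]}

```bash
mkdir -p pics; ls
cat > h.py <<'E'
import numpy as np, cv2
from plant import env, viewer, finder
def K(p):
    f=210/np.tan(np.radians(p["fov_y"])/2)
    return np.array([[f,0,p["cx"]],[0,f,p["cy"]],[0,0,1.]])
def at_z(p,uv,z):
    n=cv2.undistortPoints(np.array([[uv]],float),K(p),np.array(p["dist"],float))[0,0]
    T=np.array(p["pose"]); d=T[:3,:3]@[n[0],n[1],1]; o=T[:3,3]
    return o+d*(z-o[2])/d[2]
def proj(p,X):
    T=np.linalg.inv(np.array(p["pose"])); 
    r,_=cv2.Rodrigues(T[:3,:3]); return cv2.projectPoints(np.atleast_2d(X).astype(float),r,T[:3,3],K(p),np.array(p["dist"],float))[0][:,0]
def save(p,n): cv2.imwrite("pics/"+n,p["image"][:,:,::-1])
E
python3 - <<'E'
from h import *
print(env.get_state())
Z=dict(station=0,grip_top=.094,coil=.022,finished_coil=.089,deck_free_top=.089,deck_taken_top=.089,grease_tin=0,screw_tray=0,pad_block=0)
ims=[]
for c in("scene","top"):
    p=viewer.capture(c); save(p,c+"0.png"); print(c,np.round(p["pose"],3).tolist(),p["fov_y"])
    for n,z in Z.items():
        for r in finder.mark_of(n,p)[:3]: print(n,round(r["p"],2),np.round(r["xy"],1),np.round(at_z(p,r["xy"],z),4))
E
```

```text
pics
{'clock': 0.0, 'joint_positions': array([ 1.22941031e+00,  4.80831072e-01,  1.59688198e+00,  3.27263696e-06,
        1.06505037e+00, -4.65874167e-02]), 'qvel': array([ 0.00044454, -0.00126284,  0.00016123, -0.00114132,  0.0012129 ,
       -0.00039371]), 'effort': array([ 5.27031676e-03, -9.50621867e+01, -4.30210626e+01,  5.65630580e-04,
        1.16381180e-02, -4.64633013e-05]), 'position': array([0.18869255, 0.62159058, 0.23066984]), 'orientation': array([-3.14042329e+00, -5.73814077e-05,  2.84679243e+00]), 'force': array([-0.32384661,  0.37985726, -0.00893018]), 'moment': array([-0.02936675, -0.02934233, -0.00598476]), 'grip_width': 0.08535109740745724}
scene [[0.85, -0.272, 0.451, -0.189], [-0.527, -0.478, 0.703, -1.112], [0.024, -0.835, -0.549, 0.943], [0.0, 0.0, 0.0, 1.0]] 49.1792485571415
station 0.47 [295.  212.3] [0.596  0.0401 0.    ]
grip_top 0.98 [276.8 202.5] [0.4962 0.006  0.094 ]
coil 0.86 [296.1 212. ] [0.5822 0.0128 0.022 ]
finished_coil 0.86 [267.4 178. ] [0.5561 0.1739 0.089 ]
finished_coil 0.85 [215.  192.7] [0.3439 0.1743 0.089 ]
deck_free_top 0.94 [329. 211.
[... 277 characters left out ...]
 -0.981, 1.122], [0.0, 0.0, 0.0, 1.0]] 56.28894714499238
station 0.56 [256.2 197.8] [0.5975 0.0342 0.    ]
grip_top 0.61 [260.2 229.8] [0.4889 0.0213 0.094 ]
coil 0.68 [252.4 203. ] [0.5773 0.0445 0.022 ]
finished_coil 0.79 [200.9 206.7] [0.555  0.1797 0.089 ]
finished_coil 0.73 [162.4 268.9] [0.3914 0.2772 0.089 ]
deck_free_top 0.62 [306.8 182.5] [ 0.6174 -0.107   0.089 ]
deck_taken_top 0.98 [199.3 205.3] [0.5589 0.184  0.089 ]
grease_tin 0.57 [419.6 222.2] [ 0.5164 -0.4427  0.    ]
grease_tin 0.21 [201.7 206.9] [0.573  0.1931 0.    ]
screw_tray 0.84 [126.3 213.2] [0.5581 0.4119 0.    ]
pad_block 0.89 [418.7 175.5] [ 0.6581 -0.4531  0.    ]
pad_block 0.6 [126.1 214.6] [0.554  0.4122 0.    ]
```

View pics/scene0.png

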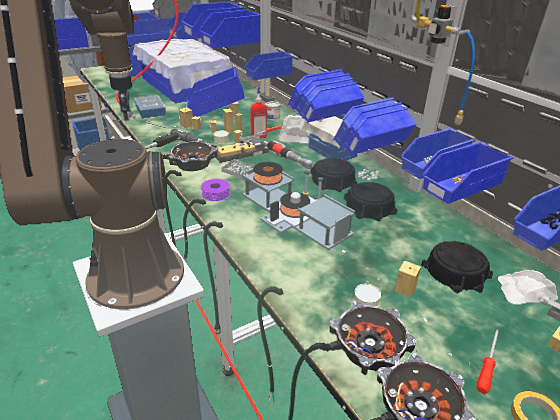

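View pics/top0.png

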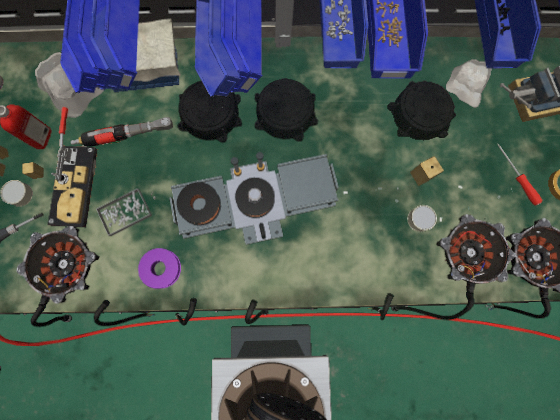

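Scene view: station with the copper coil on the spindle at (293,208), finished coil on the left deck at (267,174) and the empty deck at (328,215). The purple look-alike lies at (215,190). Top view: coil (255,197), grip paddle (262,230), finished coil (200,206), empty deck (307,183), purple ring (159,268). Next I'll fit the station pose and check it in a crop with the model drawn over it.

```bash
cat > fit.py <<'E'
from h import *
from scipy.optimize import least_squares
D=147
L=dict(grip_top=(-.1,0,.094),finished_coil=(0,.147,.089),deck_free_top=(0,-.147,.089),deck_taken_top=(0,.147,.089))
obs=[];ims={}
for c in("scene","top"):
    p=viewer.capture(c); ims[c]=p
    for n,l in L.items():
        r=finder.mark_of(n,p)
        best=[q for q in r if np.linalg.norm(at_z(p,q["xy"],l[2])[:2]-[.588,.038])<.22]
        if best: obs.append((p,l,best[0]["xy"],n,c))
def W(s,l):
    l=np.atleast_2d(l); c,k=np.cos(s[2]),np.sin(s[2])
    return np.c_[s[0]+c*l[:,0]-k*l[:,1],s[1]+k*l[:,0]+c*l[:,1],l[:,2]]
f=lambda s:np.concatenate([proj(p,W(s,l))[0]-uv for p,l,uv,_,_ in obs])
s=least_squares(f,[.588,.038,.198],loss="soft_l1").x
E
cat > ov.py <<'E'
from fit import *
import sys
print(s); 
for o,e in zip(obs,f(s).reshape(-1,2)): print(o[3],o[4],e.round(1))
def loops():
    for y in(.147,-.147):
        yield [(-.067,y-.07,.089),(.067,y-.07,.089),(.067,y+.07,.089),(-.067,y+.07,.089)]
    yield [(-.118,-.006,.094),(-.082,-.006,.094),(-.082,.006,.094),(-.118,.006,.094)]
    a=np.linspace(0,6.28,30)
    yield np.c_[.018*np.cos(a),.018*np.sin(a),a*0+.088]
    for y in(.034,-.034): yield np.c_[.088+.006*np.cos(a),y+.006*np.sin(a),a*0+.134]
out=[]
for c,(x,y,w,h) in dict(top=(160,140,190,110),scene=(230,150,150,110)).items():
    k=4; im=ims[c]["image"][:,:,::-1][y:y+h,x:x+w]; im=cv2.resize(im,None,fx=k,fy=k,interpolation=cv2.INTER_CUBIC)
    if c=="scene": im=cv2.copyMakeBorder(im,0,0,0,160,cv2.BORDER_CONSTANT)
    for l in loops():
        q=((proj(ims[c],W(s,np.array(l)))-[x,y]+.5)*k).astype(int); cv2.polylines(im,[q],True,(0,255,0),1)
    out.append(im)
o=np.vstack(out); cv2.imwrite("pics/"+sys.argv[1],cv2.resize(o,None,fx=.68,fy=.68,interpolation=cv2.INTER_AREA))
E
python3 ov.py ov1.png
```

```text
[0.59240396 0.04047444 0.21486879]
grip_top scene [-2.9  0.7]
finished_coil scene [-2.  -0.8]
deck_taken_top scene [ 3.5 -3.7]
grip_top top [ 1.3 -4.4]
finished_coil top [-2.3  0. ]
deck_free_top top [1.2 0.1]
deck_taken_top top [-0.   0.4]
```

View pics/ov1.png

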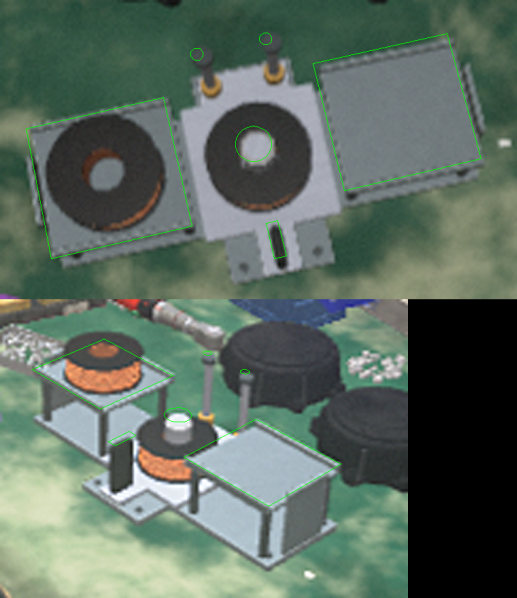

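```bash
cat > ref.py <<'E'
from fit import *
from scipy.optimize import minimize
from scipy.ndimage import map_coordinates
def seg(a,b,n=40): return np.linspace(a,b,n)
a=np.linspace(0,2*np.pi,60)
P=[]
for g in(1,-1):
    for x in(.067,-.067): P.append(seg((x,g*.077,.096),(x,g*.217,.096)))
    P.append(seg((-.06,g*.077,.089),(.06,g*.077,.089)))
    P.append(seg((-.05,g*.225,.103),(.05,g*.225,.103)))
P.append(np.c_[.018*np.cos(a),.018*np.sin(a),a*0+.088])
for y in(.006,-.006): P.append(seg((-.118,y,.094),(-.082,y,.094),20))
for x in(-.118,-.082): P.append(seg((x,-.006,.094),(x,.006,.094),10))
P=np.vstack(P)
G={}
for c,p in ims.items():
    im=cv2.GaussianBlur(p["image"].astype(np.float32),(0,0),.8)
    g=np.sqrt(sum(cv2.Sobel(im,cv2.CV_32F,i,1-i)**2 for i in(0,1))).max(2); G[c]=[np.minimum(cv2.GaussianBlur(g,(0,0),b),150) if b else np.minimum(g,150) for b in(2.,.5)]
def cost(s,cs,k):
    t=0
    for c in cs:
        q=proj(ims[c],W(s,P)); t-=map_coordinates(G[c][k],[q[:,1],q[:,0]],order=1).mean()
    return t
def fit2(cs):
    b=s
    for k,r in((0,(.012,.012,.04)),(1,(.004,.004,.015))):
        g=[b+np.array([i,j,l])*r/4 for i in range(-4,5) for j in range(-4,5) for l in range(-4,5)]
        b=min(g,key=lambda v:cost(v,cs,k))
        b=minimize(cost,b,(cs,k),method="Nelder-Mead",options=dict(initial_simplex=b+np.array([[0,0,0],[.002,0,0],[0,.002,0],[0,0,.008]]))).x
    return b
if __name__=="__main__":
    for cs in(["top"],["scene"],["top","scene"]):
        b=fit2(cs); print(cs,b.round(4),round(cost(b,cs,1),1),round(cost(s,cs,1),1))
    s=b; np.save("s.npy",b)
    out=[]
    for c,(x,y,w,h) in dict(top=(165,150,185,100),scene=(235,150,130,105)).items():
        k=4; im=ims[c]["image"][:,:,::-1][y:y+h,x:x+w]; im=cv2.resize(im,None,fx=k,fy=k,interpolation=cv2.INTER_CUBIC)
        for u in ((proj(ims[c],W(b,P))-[x,y]+.5)*k).astype(int): cv2.circle(im,tuple(int(v) for v in u),0,(0,255,0),-1)
        out.append(cv2.copyMakeBorder(im,0,0,0,740-im.shape[1],cv2.BORDER_CONSTANT))
    o=np.vstack(out); cv2.imwrite("pics/ov2.png",cv2.resize(o,None,fx=.73,fy=.73,interpolation=cv2.INTER_AREA))
E
python3 ref.py
```

```text
['top'] [0.5903 0.0365 0.1967] -103.8 -89.4
['scene'] [0.5876 0.0335 0.2067] -134.4 -116.5
['top', 'scene'] [0.5901 0.0357 0.1968] -235.3 -205.9
```

View pics/ov2.png

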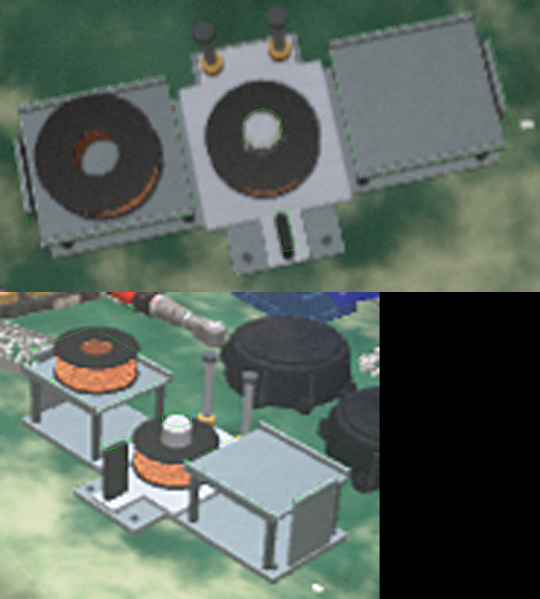

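The refined model lies on both pictures: decks, spindle tip (262,128 in the crop) and paddle (285,230 in the crop) all match. Station is at (0.590, 0.0357), yaw 0.197, and the empty deck is on the −y side.

Candidates:
- Coil: the one on the spindle at top (255,197) is meant. The finished coil (200,206) stays, and the purple ring (159,268) is not meant.
- Grip: the black paddle at top (262,230). The guide rods (235,165) and (260,160) are not it.

Moving above the grip.

play_rows(
  turn=[
    [0, 0, 0.0368],
    [0, 0, 0.0368],
    [0, 0, 0.0368],
    [0, 0, 0.0368],
    [0, 0, 0.0368],
    [0, 0, 0.0368],
    [0, 0, 0.0368],
    [0, 0, 0.0368],
    [0, 0, 0.0368],
    [0, 0, 0.0368],
    [0, 0, 0.0368],
    [0, 0, 0.0368],
    [0, 0, 0.0368],
    [0, 0, 0.0368],
    [0, 0, 0.0368],
    [0, 0, 0.0368],
    [0, 0, 0.0368],
    [0, 0, 0],
  ],
  translation=[
    [0.0221, -0.0446, 0],
    [0.0221, -0.0446, 0],
    [0.0221, -0.0446, 0],
    [0.0221, -0.0446, 0],
    [0.0221, -0.0446, 0],
    [0.0221, -0.0446, 0],
    [0.0221, -0.0446, 0],
    [0.0221, -0.0446, 0],
    [0.0221, -0.0446, 0],
    [0.0221, -0.0446, 0],
    [0.0221, -0.0446, 0],
    [0.0221, -0.0446, 0],
    [0.0221, -0.0446, 0],
    [0.0221, -0.0446, 0],
    [0.0221, -0.0446, 0],
    [0.0221, -0.0446, 0],
    [0.0221, -0.0446, 0],
    [0, 0, 0],
  ],
  gripper=[1, 1, 1, 1, 1, 1, 1, 1, 1, 1, 1, 1, 1, 1, 1, 1, 1, 1],
  newtons=80,
)

```text
clock: 3.5
position: [0.4964, -0.0115, 0.2339]
orientation: [3.138, 0.01, -2.913]
force: [-1.0, 0.8, 0.1]
grip_width: 0.0851
```

play_rows(
  turn=[
    [0, 0, -0.02],
    [0, 0, -0.02],
    [0, 0, 0],
    [0, 0, 0],
  ],
  translation=[
    [-0.0035, 0.017, -0.04],
    [-0.0035, 0.017, -0.04],
    [0, 0, 0],
    [0, 0, 0],
  ],
  gripper=[1, 1, 1, 1],
)

```text
clock: 3.83
position: [0.494, 0.0117, 0.1699]
orientation: [3.14, 0.015, -2.953]
force: [-0.2, 0.5, 0.4]
grip_width: 0.0855
```

```bash
cat > rel.py <<'E'
from h import *
from scipy.spatial.transform import Rotation as R
s=np.load("s.npy")
def rel(tx,ty,z,yaw):
    """shift (scaled) and turn (scaled rotvec) from the measured pose to station x,y, world z, yaw, tool down"""
    st=env.get_state(); c,k=np.cos(s[2]),np.sin(s[2])
    t=np.array([s[0]+c*tx-k*ty,s[1]+k*tx+c*ty,z])
    Rc=R.from_euler("xyz",st["orientation"]); Rt=R.from_euler("xyz",[np.pi,0,yaw])
    d=st["position"]-np.r_[s[:2],0]
    print("clock",st["clock"],"stn",np.round([c*d[0]+k*d[1],-k*d[0]+c*d[1],d[2]],4),"F",st["force"].round(1),"w",round(st["grip_width"],4))
    print("need shift m",(t-st["position"]).round(4),"scaled",((t-st["position"])/.8).round(4),"turn scaled",((Rt*Rc.inv()).as_rotvec()/(np.pi/4)).round(4),"q",st["joint_positions"].round(2))
E
python3 -c "
from rel import *
rel(-.101,0,.06,-2.945)
p=viewer.capture('scene'); x,y,w,h=235,120,110,120
cv2.imwrite('pics/c3.png',cv2.resize(p['image'][y:y+h,x:x+w,::-1],None,fx=5,fy=5,interpolation=cv2.INTER_CUBIC))"
```

```text
clock 3.8333 stn [-0.0989 -0.0048  0.1699] F [-0.2  0.5  0.4] w 0.0855
need shift m [-0.003   0.0043 -0.1099] scaled [-0.0037  0.0054 -0.1373] turn scaled [-0.006   0.0181  0.0096] q [-0.04  0.34  2.02  0.01  0.77 -1.81]
```

View pics/c3.png

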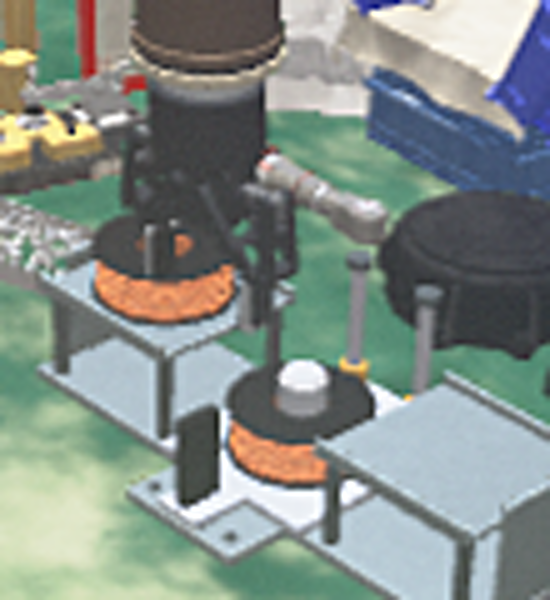

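The open fingers, at (150,250) and (255,300) in the crop, straddle the paddle at (197,430). Descending and gripping.

play_rows(
  turn=[
    [-0.003, 0.009, 0.005],
    [-0.003, 0.009, 0.005],
    [0, 0, 0],
    [0, 0, 0],
    [0, 0, 0],
  ],
  translation=[
    [-0.002, 0.003, -0.04],
    [-0.002, 0.003, -0.04],
    [0, 0, -0.03],
    [0, 0, -0.015],
    [0, 0, 0],
  ],
  gripper=[1, 1, 1, 1, 1],
)

```text
clock: 4.3
position: [0.497, 0.016, 0.0745]
orientation: [-3.138, 0.012, -2.94]
force: [-1.5, 0.1, 0.4]
grip_width: 0.0854
```

```bash
python3 -c "
from rel import *
rel(-.101,0,.06,-2.945)"
```

```text
clock 4.3 stn [-0.0951 -0.0012  0.0745] F [-1.5  0.1  0.4] w 0.0854
need shift m [-0.006   0.     -0.0145] scaled [-0.0075  0.     -0.0181] turn scaled [ 0.001   0.016  -0.0063] q [-0.03  0.5   2.09 -0.    0.54 -1.8 ]
```

play_rows(
  turn=[
    [0, 0.016, -0.005],
    [0, 0.01, 0],
    [0, 0, 0],
    [0, 0, 0],
    [0, 0, 0],
    [0, 0, 0],
    [0, 0, 0],
    [0, 0, 0],
    [0, 0, 0],
    [0, 0, 0],
  ],
  translation=[
    [-0.0075, 0, -0.018],
    [0, 0, 0],
    [0, 0, 0],
    [0, 0, 0],
    [0, 0, 0],
    [0, 0, 0],
    [0, 0, 0],
    [0, 0, 0],
    [0, 0, 0],
    [0, 0, 0],
  ],
  gripper=[1, 1, 0, 0, 0, 0, 0, 0, 0, 0],
  newtons=90,
)

```text
clock: 5.13
position: [0.4976, 0.0167, 0.0694]
orientation: [-3.141, 0.004, -2.943]
force: [2.7, -7.1, -12.1]
grip_width: 0.0101
```

```bash
python3 -c "
from rel import *
rel(-.101,0,.132,-2.945)"
```

```text
clock 5.1333 stn [-0.0944 -0.0006  0.0694] F [  2.7  -7.1 -12.1] w 0.0101
need shift m [-0.0066 -0.0007  0.0626] scaled [-0.0082 -0.0008  0.0783] turn scaled [-0.0004  0.0046 -0.0028] q [-0.03  0.51  2.08  0.    0.54 -1.8 ]
```

play_rows(
  turn=[
    [0, 0, 0],
    [0, 0, 0],
    [0, 0, 0],
    [0, 0, 0],
  ],
  translation=[
    [0, 0, 0.01],
    [0, 0, 0.02],
    [0, 0, 0.02],
    [0, 0, 0.02],
  ],
  gripper=[0, 0, 0, 0],
)

```text
clock: 5.47
position: [0.4976, 0.0166, 0.1234]
orientation: [-3.141, 0.001, -2.943]
force: [6.3, 1.5, -17.5]
grip_width: 0.01
```

```bash
python3 -c "
from rel import *
rel(-.101,0,.1394,-2.945)
p=viewer.capture('scene'); x,y,w,h=235,120,110,120
cv2.imwrite('pics/c4.png',cv2.resize(p['image'][y:y+h,x:x+w,::-1],None,fx=4,fy=4,interpolation=cv2.INTER_CUBIC))"
```

```text
clock 5.4667 stn [-0.0944 -0.0007  0.1234] F [  6.3   1.5 -17.5] w 0.01
need shift m [-0.0066 -0.0006  0.016 ] scaled [-0.0082 -0.0007  0.02  ] turn scaled [-0.0002  0.0017 -0.0028] q [-0.03  0.42  2.05  0.    0.67 -1.8 ]
```

View pics/c4.png

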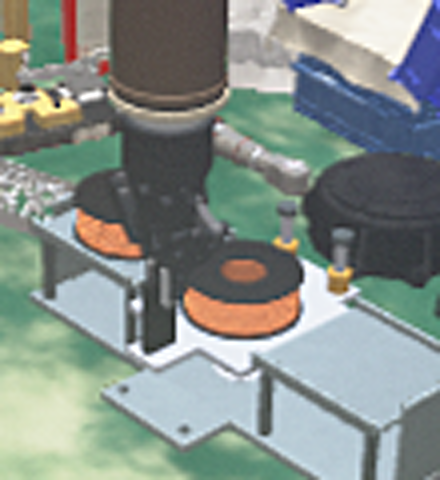

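The plate and coil ride up with the grip; the coil is at (243,285) in the crop and the plate just below the deck. Small lifts now to the upper stop.

play_rows(
  turn=[
    [0, 0, 0],
    [0, 0, 0],
    [0, 0, 0],
    [0, 0, 0],
  ],
  translation=[
    [0, 0, 0.01],
    [0, 0, 0.01],
    [0, 0, 0.006],
    [0, 0, 0.006],
  ],
  gripper=[0, 0, 0, 0],
)

```text
clock: 5.85
position: [0.4957, 0.0165, 0.1452]
orientation: [3.141, -0.003, -2.943]
force: [29.6, -2.0, -111.0]
grip_width: 0.0094
```

play_rows(
  turn=[
    [0, 0, 0],
    [0, 0, 0],
  ],
  translation=[
    [0, 0, -0.002],
    [0, 0, 0],
  ],
  gripper=[0, 0],
)

```text
clock: 6.02
position: [0.4956, 0.0162, 0.1415]
orientation: [3.141, -0.005, -2.943]
force: [0.7, 1.9, 3.4]
grip_width: 0.0096
```

play_rows(
  turn=[
    [0, 0, 0],
    [0, 0, 0],
    [0, 0, 0],
  ],
  translation=[
    [0, 0, 0.003],
    [0, 0, 0],
    [0, 0, 0],
  ],
  gripper=[0, 0, 0],
)

```text
clock: 6.27
position: [0.4956, 0.0163, 0.1433]
orientation: [3.14, -0.005, -2.943]
force: [2.8, 1.2, -8.5]
grip_width: 0.0093
```

Now release, rise, and turn for the push.

play_rows(
  turn=[
    [0, 0, 0],
    [0, 0, 0],
    [0, 0, 0],
    [0, 0, 0],
    [0, 0, 0],
    [0, 0, 0],
    [0, 0, 0],
    [0, 0, 0],
    [0, 0, 0],
    [0, 0, 0],
    [0, 0, 0],
    [0, 0, 0],
  ],
  translation=[
    [0, 0, 0],
    [0, 0, 0],
    [0, 0, 0],
    [0, 0, 0],
    [0, 0, 0],
    [0, 0, 0],
    [0, 0, 0.04],
    [0, 0, 0.04],
    [0, 0, 0.04],
    [0, 0, 0.02],
    [0, 0, 0],
    [0, 0, 0],
  ],
  gripper=[1, 1, 1, 1, 1, 1, 1, 1, 1, 1, 1, 1],
)

```text
clock: 7.27
position: [0.4933, 0.0162, 0.2605]
orientation: [3.14, -0.007, -2.943]
force: [0.2, 0.2, -0.3]
grip_width: 0.0853
```

```bash
python3 -c "
from rel import *
rel(0,.075,.26,-2.945+np.pi/2)
rel(0,.075,.26,-2.945-np.pi/2)
"
```

```text
clock 7.2667 stn [-0.0988 -0.0003  0.2605] F [ 0.2  0.2 -0.3] w 0.0853
need shift m [ 0.0821  0.0931 -0.0005] scaled [ 0.1027  0.1164 -0.0006] turn scaled [ 0.0075 -0.0075  1.9973] q [-0.03  0.23  1.9  -0.    1.01 -1.8 ]
clock 7.2667 stn [-0.0988 -0.0003  0.2605] F [ 0.2  0.2 -0.3] w 0.0853
need shift m [ 0.0821  0.0931 -0.0005] scaled [ 0.1027  0.1164 -0.0006] turn scaled [-0.0075 -0.0075 -2.0027] q [-0.03  0.23  1.9  -0.    1.01 -1.8 ]
```

play_rows(
  turn=[
    [0, 0, -0.125],
    [0, 0, -0.125],
    [0, 0, -0.125],
    [0, 0, -0.125],
    [0, 0, -0.125],
    [0, 0, -0.125],
    [0, 0, -0.125],
    [0, 0, -0.125],
    [0, 0, -0.125],
    [0, 0, -0.125],
    [0, 0, -0.125],
    [0, 0, -0.125],
    [0, 0, -0.125],
    [0, 0, -0.125],
    [0, 0, -0.125],
    [0, 0, -0.125],
    [0, 0, 0],
    [0, 0, 0],
  ],
  translation=[
    [0.0064, 0.0073, 0],
    [0.0064, 0.0073, 0],
    [0.0064, 0.0073, 0],
    [0.0064, 0.0073, 0],
    [0.0064, 0.0073, 0],
    [0.0064, 0.0073, 0],
    [0.0064, 0.0073, 0],
    [0.0064, 0.0073, 0],
    [0.0064, 0.0073, 0],
    [0.0064, 0.0073, 0],
    [0.0064, 0.0073, 0],
    [0.0064, 0.0073, 0],
    [0.0064, 0.0073, 0],
    [0.0064, 0.0073, 0],
    [0.0064, 0.0073, 0],
    [0.0064, 0.0073, 0],
    [0, 0, 0],
    [0, 0, 0],
  ],
  gripper=[0.6, 0.6, 0.6, 0.6, 0.6, 0.6, 0.6, 0.6, 0.6, 0.6, 0.6, 0.6, 0.6, 0.6, 0.6, 0.6, 0.6, 0.6],
)

```text
clock: 8.77
position: [0.568, 0.113, 0.2351]
orientation: [-3.119, -0.024, 1.693]
force: [0.9, -0.4, 0.3]
grip_width: 0.0512
```

```bash
python3 -c "
from rel import *
rel(0,.075,.2,1.767)
p=viewer.capture('scene'); x,y,w,h=235,120,130,120
im=cv2.resize(p['image'][y:y+h,x:x+w,::-1],None,fx=5,fy=5,interpolation=cv2.INTER_CUBIC)
c,k=np.cos(s[2]),np.sin(s[2])
for z,col in((.086,(0,0,255)),(.092,(0,255,0))):
  l=np.array([(-.072,-.072),(.072,-.072),(.072,.072),(-.072,.072)])
  X=np.c_[s[0]+c*l[:,0]-k*l[:,1],s[1]+k*l[:,0]+c*l[:,1],l[:,0]*0+z]
  cv2.polylines(im,[((proj(p,X)-[x,y]+.5)*5).astype(int)],True,col,1)
cv2.imwrite('pics/c5.png',im)
for q in finder.mark_of('coil',p)[:3]: print(q['p'],q['xy'],at_z(p,q['xy'],.092).round(4))
for q in finder.mark_of('grip_top',p)[:2]: print(q['p'],q['xy'])
for z in(.160,.164): print(proj(p,[s[0]-.1*c,s[1]-.1*k,z]))
"
```

```text
clock 8.7667 stn [-0.0065  0.0801  0.2351] F [ 0.9 -0.4  0.3] w 0.0512
need shift m [ 0.0074 -0.0037 -0.0351] scaled [ 0.0092 -0.0046 -0.0439] turn scaled [-0.0252 -0.0327  0.094 ] q [ 0.13  0.39  1.74  0.03  1.03 -0.01]
0.84 [295.6, 195.2] [0.5792 0.0164 0.092 ]
0.77 [279.5, 186.6]
[[274.46153432 184.78937201]]
[[274.47580087 183.75624739]]
```

View pics/c5.png

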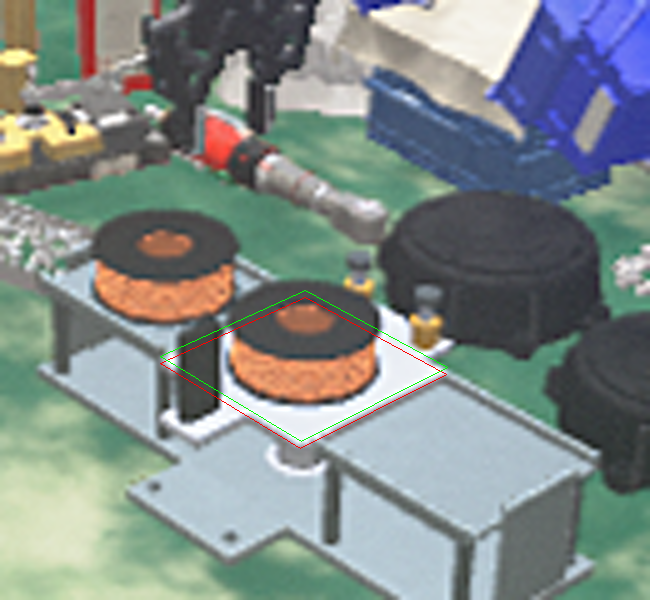

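```bash
cat > coil.py <<'E'
from rel import *
from scipy.ndimage import map_coordinates
from scipy.optimize import minimize
def find(ps,guess):
    """centre of a coil's top flange circle from the edge strength, all cameras"""
    a=np.linspace(0,2*np.pi,120); gs=[]
    for p in ps:
        im=cv2.GaussianBlur(p["image"].astype(np.float32),(0,0),.9)
        gs.append(np.minimum(np.sqrt(sum(cv2.Sobel(im,cv2.CV_32F,i,1-i)**2 for i in(0,1))).max(2),200))
    def cost(v):
        t=0
        for p,g in zip(ps,gs):
            for r,w in((.055,1),(.02,.4)):
                q=proj(p,np.c_[v[0]+r*np.cos(a),v[1]+r*np.sin(a),a*0+v[2]]); t-=w*map_coordinates(g,[q[:,1],q[:,0]],order=1).mean()
        return t
    best=None
    for dz in(-.008,-.004,0,.004):
        for dx in(-.006,0,.006):
            for dy in(-.006,0,.006):
                r=minimize(cost,np.add(guess,[dx,dy,dz]),method="Nelder-Mead",options=dict(initial_simplex=np.add(guess,[dx,dy,dz])+.003*np.vstack([np.zeros(3),np.eye(3)])))
                if best is None or r.fun<best.fun: best=r
    return best.x
def stn(v):
    c,k=np.cos(s[2]),np.sin(s[2]); d=v[:2]-s[:2]; return np.r_[c*d[0]+k*d[1],-k*d[0]+c*d[1],v[2]].round(4)
def wld(x,y,z):
    c,k=np.cos(s[2]),np.sin(s[2]); return np.r_[s[0]+c*x-k*y,s[1]+k*x+c*y,z]
E
python3 -c "
from coil import *
ps=[viewer.capture(c) for c in('scene','top')]
save(ps[1],'top5.png')
for n,g in(('fin',wld(0,.147,.129)),('coil',wld(0,0,.132))):
  for q in(ps,ps[:1]): print(n,stn(find(q,g)))
"
```

```text
fin [0.0182 0.169  0.1099]
fin [0.0072 0.1573 0.1185]
coil [-0.0029 -0.0007  0.1288]
coil [0.0136 0.0142 0.1161]
```

```bash
python3 -c "
from coil import *
ps=[viewer.capture(c) for c in('scene','top')]
old=[dict(p,image=cv2.imread('pics/'+n)[:,:,::-1]) for p,n in zip(ps,('scene0.png','top0.png'))]
print('start fin',stn(find(old,wld(0,.147,.129))))
print('start coil',stn(find(old,wld(0,0,.062))))
print('now coil',stn(find(ps,wld(0,0,.132))))
# grip top, and plate: fit height by local image shift of the paddle patch (scene)
x0=proj(ps[0],wld(-.1,0,.094))[0]; 
for z in(.160,.162,.164): print(z,(proj(ps[0],wld(-.1,0,z))[0]-x0).round(2))
r=[finder.mark_of('grip_top',p) for p in ps]; print([[q['xy'] for q in k[:1]] for k in r])
cv2.imwrite('pics/top5c.png',cv2.resize(ps[1]['image'][120:250,150:350,::-1],None,fx=4,fy=4,interpolation=cv2.INTER_CUBIC))
"
```

```text
start fin [-0.0003  0.1498  0.124 ]
start coil [-0.0018  0.0007  0.0591]
now coil [-0.003  -0.0007  0.1289]
0.16 [  0.23 -16.63]
0.162 [  0.24 -17.14]
0.164 [  0.24 -17.66]
[[[276.5, 184.9]], [[260.4, 225.0]]]
```

View pics/top5c.png

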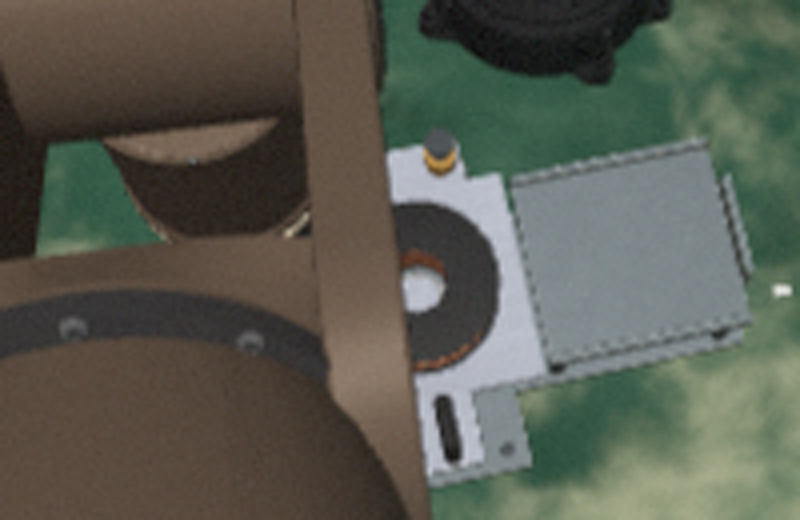

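The top view (arm hides the left part) shows the plate up and the coil on it, with the bore at (420,290) and the paddle at (447,428) in the crop. Coil height rose by 69.8 mm and the grip mark by 17.6 px, about 70 mm, so the plate is fully up. Correct the pose and descend behind the coil.

play_rows(
  turn=[
    [-0.013, -0.017, 0.05],
    [-0.013, -0.017, 0.045],
    [0, 0, 0],
    [0, 0, 0],
  ],
  translation=[
    [0.006, -0.003, -0.02],
    [0.006, -0.003, -0.02],
    [0, 0, 0],
    [0, 0, 0],
  ],
  gripper=[0.6, 0.6, 0.6, 0.6],
)

```text
clock: 9.55
position: [0.5792, 0.1078, 0.2053]
orientation: [3.135, 0.001, 1.768]
force: [-0.1, -0.2, 0.8]
grip_width: 0.0515
```

```bash
python3 -c "
from rel import *
rel(-0.001,.073,.104,1.767)"
```

```text
clock 9.55 stn [0.0034 0.0728 0.2053] F [-0.1 -0.2  0.8] w 0.0515
need shift m [-0.0044 -0.0007 -0.1013] scaled [-0.0055 -0.0009 -0.1267] turn scaled [-0.      0.0084 -0.0016] q [ 0.13  0.42  1.77 -0.    0.94 -0.06]
```

play_rows(
  turn=[
    [0, 0.004, 0],
    [0, 0, 0],
    [0, 0, 0],
    [0, 0, 0],
    [0, 0, 0],
    [0, 0, 0],
    [0, 0, 0],
  ],
  translation=[
    [-0.005, -0.001, -0.03],
    [-0.001, 0, -0.03],
    [0, 0, -0.03],
    [0, 0, -0.02],
    [0, 0, -0.01],
    [0, 0, 0],
    [0, 0, 0],
  ],
  gripper=[0.6, 0.6, 0.6, 0.6, 0.6, 0.6, 0.6],
)

```text
clock: 10.13
position: [0.5767, 0.1078, 0.1126]
orientation: [3.133, -0.001, 1.761]
force: [0.5, -0.2, 0.7]
grip_width: 0.0509
```

```bash
python3 -c "
from rel import *
rel(-0.001,.073,.104,1.767)
p=viewer.capture('scene'); x,y,w,h=235,120,130,110
cv2.imwrite('pics/c6.png',cv2.resize(p['image'][y:y+h,x:x+w,::-1],None,fx=5,fy=5,interpolation=cv2.INTER_CUBIC))"
```

```text
clock 10.1333 stn [0.001  0.0732 0.1126] F [ 0.5 -0.2  0.7] w 0.0509
need shift m [-0.0019 -0.0006 -0.0086] scaled [-0.0024 -0.0008 -0.0107] turn scaled [-0.0038  0.0109  0.0077] q [ 0.13  0.53  1.86  0.    0.74 -0.06]
```

View pics/c6.png

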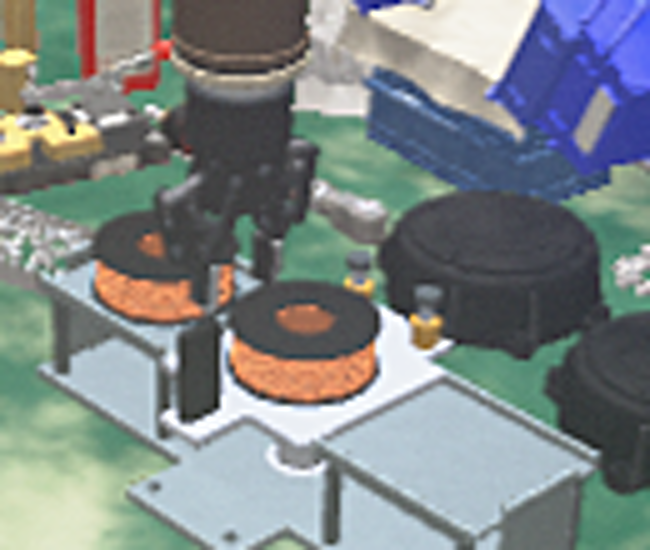

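Fingers at (210,285) and (265,255) in the crop stand between the two coils, clear of both. Pushing along station −y.

play_rows(
  turn=[
    [-0.004, 0.01, 0.008],
    [0, 0, 0],
    [0, 0, 0],
    [0, 0, 0],
    [0, 0, 0],
    [0, 0, 0],
    [0, 0, 0],
    [0, 0, 0],
  ],
  translation=[
    [-0.0024, 0, -0.009],
    [0.0025, -0.0123, 0],
    [0.0025, -0.0123, 0],
    [0.0025, -0.0123, 0],
    [0.0025, -0.0123, 0],
    [0.0025, -0.0123, 0],
    [0.0025, -0.0123, 0],
    [0, 0, 0],
  ],
  gripper=[0.6, 0.6, 0.6, 0.6, 0.6, 0.6, 0.6, 0.6],
)

```text
clock: 10.85
position: [0.5901, 0.0429, 0.1092]
orientation: [3.136, 0.001, 1.768]
force: [-0.3, 0.7, 0.7]
grip_width: 0.0515
```

```bash
python3 -c "
from rel import *
rel(-0.001,-.087,.104,1.767)"
```

```text
clock 10.85 stn [0.0014 0.007  0.1092] F [-0.3  0.7  0.7] w 0.0515
need shift m [ 0.016  -0.0927 -0.0052] scaled [ 0.02   -0.1158 -0.0065] turn scaled [-0.0007  0.0074 -0.0008] q [ 0.02  0.54  1.85  0.    0.75 -0.18]
```

play_rows(
  turn=[
    [0, 0.005, 0],
    [0, 0, 0],
    [0, 0, 0],
    [0, 0, 0],
    [0, 0, 0],
    [0, 0, 0],
    [0, 0, 0],
    [0, 0, 0],
  ],
  translation=[
    [0.001, -0.0123, -0.004],
    [0.0023, -0.0123, 0],
    [0.0023, -0.0123, 0],
    [0.0023, -0.0123, 0],
    [0.0023, -0.0123, 0],
    [0.0025, -0.0123, 0],
    [0.001, -0.005, 0],
    [0, 0, 0],
  ],
  gripper=[0.6, 0.6, 0.6, 0.6, 0.6, 0.6, 0.6, 0.6],
)

```text
clock: 11.52
position: [0.6022, -0.0261, 0.1064]
orientation: [3.139, -0.001, 1.765]
force: [-0.9, 2.0, 0.5]
grip_width: 0.0511
```

```bash
python3 -c "
from coil import *
rel(-0.001,-.087,.104,1.767)
p=viewer.capture('scene'); x,y,w,h=235,120,140,110
cv2.imwrite('pics/c7.png',cv2.resize(p['image'][y:y+h,x:x+w,::-1],None,fx=5,fy=5,interpolation=cv2.INTER_CUBIC))
for q in finder.mark_of('coil',p)[:3]: print(q['p'],q['xy'],stn(at_z(p,q['xy'],.089)))
print(proj(p,wld(0,-.147,.089)))
"
```

```text
clock 11.5167 stn [-0.0002 -0.0631  0.1064] F [-0.9  2.   0.5] w 0.0511
need shift m [ 0.0039 -0.0236 -0.0024] scaled [ 0.0049 -0.0295 -0.003 ] turn scaled [-0.002   0.003   0.0025] q [-0.09  0.56  1.82  0.    0.76 -0.29]
0.72 [317.9, 211.4] [-0.0257 -0.1354  0.089 ]
[[325.68445244 210.04272983]]
```

View pics/c7.png

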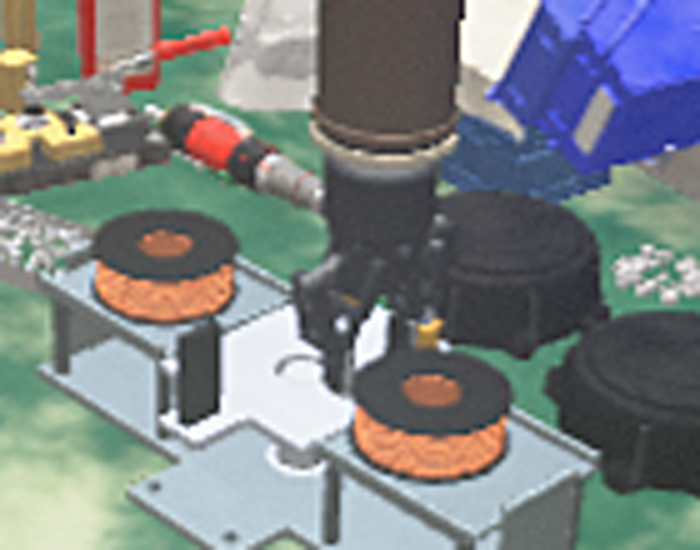

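The coil stands upright on the empty deck, top at (432,393) in the crop, and is not yet fully at the centre. Measure it and push the remainder.

```bash
python3 -c "
from coil import *
ps=[viewer.capture(c) for c in('scene','top')]
for q in(ps,ps[:1],ps[1:]): print(stn(find(q,wld(0,-.125,.129))))
"
```

```text
[-0.0007 -0.1228  0.1263]
[ 0.0238 -0.1013  0.1064]
[  82443.6345  -66660.78   -350474.0116]
```

play_rows(
  turn=[
    [0, 0, 0],
    [0, 0, 0],
    [0, 0, 0],
  ],
  translation=[
    [0.002, -0.0105, 0],
    [0.002, -0.0105, 0],
    [0, 0, 0],
  ],
  gripper=[0.6, 0.6, 0.6],
)

```text
clock: 11.97
position: [0.6053, -0.0416, 0.1065]
orientation: [3.139, -0.001, 1.769]
force: [-0.4, 0.1, -0.2]
grip_width: 0.0516
```

```bash
python3 -c "
from coil import *
rel(-0.001,-.087,.104,1.767)
ps=[viewer.capture(c) for c in('scene','top')]
for q in(ps,ps[:1],ps[1:]): print(stn(find(q,wld(0,-.142,.129))))
"
```

```text
clock 11.9667 stn [-0.0002 -0.0788  0.1065] F [-0.4  0.1 -0.2] w 0.0516
need shift m [ 0.0009 -0.0082 -0.0025] scaled [ 0.0011 -0.0102 -0.0031] turn scaled [-0.0021  0.0026 -0.0021] q [-0.12  0.57  1.81  0.    0.76 -0.32]
[-0.0858 -0.2079  0.1951]
[ 0.0238 -0.119   0.107 ]
[  608486.0167  -496592.4663 -2289585.3623]
```

play_rows(
  turn=[
    [0, 0, 0],
    [0, 0, 0],
    [0, 0, 0],
  ],
  translation=[
    [0.002, -0.0105, 0],
    [0, 0, 0],
    [0, 0, 0],
  ],
  gripper=[0.6, 0.6, 0.6],
)

```text
clock: 12.32
position: [0.6067, -0.0497, 0.1065]
orientation: [3.139, -0.002, 1.768]
force: [1.1, 0.1, -0.8]
grip_width: 0.0515
```

```bash
python3 -c "
from rel import *
rel(-0.001,-.05,.104,1.767)"
```

```text
clock 12.3167 stn [-0.0004 -0.087   0.1065] F [ 1.1  0.1 -0.8] w 0.0515
need shift m [-0.0078  0.0362 -0.0025] scaled [-0.0097  0.0452 -0.0031] turn scaled [-0.0025  0.0023 -0.0014] q [-0.13  0.57  1.8   0.    0.77 -0.33]
```

play_rows(
  turn=[
    [0, 0, 0],
    [0, 0, 0],
    [0, 0, 0],
    [0, 0, 0],
    [0, 0, 0],
    [0, 0, 0],
    [0, 0, 0],
    [0, 0, 0],
  ],
  translation=[
    [-0.005, 0.0225, 0],
    [-0.005, 0.0225, 0],
    [0, 0, 0.03],
    [0, 0, 0.04],
    [0, 0, 0.04],
    [0, 0, 0.04],
    [0, 0, 0.03],
    [0, 0, 0],
  ],
  gripper=[0.6, 0.6, 0.6, 0.6, 0.6, 0.6, 0.6, 0.6],
)

```text
clock: 12.98
position: [0.5954, -0.0115, 0.2546]
orientation: [-3.139, -0.002, 1.768]
force: [1.6, 0.3, 0.2]
grip_width: 0.0509
```

```bash
python3 -c "
from rel import *
rel(-0.1,0,.25,-2.945)"
```

```text
clock 12.9833 stn [-0.0041 -0.0474  0.2546] F [1.6 0.3 0.2] w 0.0509
need shift m [-0.1034  0.0277 -0.0046] scaled [-0.1292  0.0346 -0.0057] turn scaled [ 1.5000e-03 -4.8000e-03  1.9994e+00] q [-0.07  0.38  1.7   0.    1.07 -0.27]
```

play_rows(
  turn=[
    [0, 0, 0.125],
    [0, 0, 0.125],
    [0, 0, 0.125],
    [0, 0, 0.125],
    [0, 0, 0.125],
    [0, 0, 0.125],
    [0, 0, 0.125],
    [0, 0, 0.125],
    [0, 0, 0.125],
    [0, 0, 0.125],
    [0, 0, 0.125],
    [0, 0, 0.125],
    [0, 0, 0.125],
    [0, 0, 0.125],
    [0, 0, 0.125],
    [0, 0, 0.1],
    [0, 0, 0],
    [0, 0, 0],
  ],
  translation=[
    [-0.0081, 0.0021, 0],
    [-0.0081, 0.0021, 0],
    [-0.0081, 0.0021, 0],
    [-0.0081, 0.0021, 0],
    [-0.0081, 0.0021, 0],
    [-0.0081, 0.0021, 0],
    [-0.0081, 0.0021, 0],
    [-0.0081, 0.0021, 0],
    [-0.0081, 0.0021, 0],
    [-0.0081, 0.0021, 0],
    [-0.0081, 0.0021, 0],
    [-0.0081, 0.0021, 0],
    [-0.0081, 0.0021, 0],
    [-0.0081, 0.0021, 0],
    [-0.0081, 0.0021, 0],
    [-0.0081, 0.0021, 0],
    [0, 0, 0],
    [0, 0, 0],
  ],
  gripper=[1, 1, 1, 1, 1, 1, 1, 1, 1, 1, 1, 1, 1, 1, 1, 1, 1, 1],
)

```text
clock: 14.48
position: [0.4857, 0.0177, 0.2528]
orientation: [3.14, -0.002, -2.888]
force: [0.6, 0.5, 0.4]
grip_width: 0.0857
```

```bash
python3 -c "
from rel import *
rel(-0.1,0,.22,-2.945)"
```

```text
clock 14.4833 stn [-0.1059  0.0027  0.2528] F [0.6 0.5 0.4] w 0.0857
need shift m [ 0.0063 -0.0015 -0.0328] scaled [ 0.0079 -0.0019 -0.041 ] turn scaled [-0.0015 -0.0027 -0.0726] q [-0.03  0.23  1.93  0.    0.98 -1.85]
```

play_rows(
  turn=[
    [0, 0, -0.04],
    [0, 0, -0.03],
    [0, 0, 0],
    [0, 0, 0],
  ],
  translation=[
    [0.005, -0.001, -0.025],
    [0.003, -0.001, -0.025],
    [0, 0, 0],
    [0, 0, 0],
  ],
  gripper=[1, 1, 1, 1],
)

```text
clock: 14.82
position: [0.4943, 0.016, 0.2125]
orientation: [3.141, 0.001, -2.955]
force: [-0.3, -0.1, 0.6]
grip_width: 0.0854
```

```bash
python3 -c "
from rel import *
rel(-0.1,0,.14,-2.945)"
```

```text
clock 14.8167 stn [-0.0978 -0.0007  0.2125] F [-0.3 -0.1  0.6] w 0.0854
need shift m [-0.0023  0.0002 -0.0725] scaled [-0.0028  0.0003 -0.0906] turn scaled [-0.0011  0.0013  0.0133] q [-0.03  0.29  1.97  0.    0.89 -1.79]
```

play_rows(
  turn=[
    [0, 0, 0.012],
    [0, 0, 0],
    [0, 0, 0],
    [0, 0, 0],
    [0, 0, 0],
    [0, 0, 0],
    [0, 0, 0],
    [0, 0, 0],
    [0, 0, 0],
    [0, 0, 0],
    [0, 0, 0],
    [0, 0, 0],
    [0, 0, 0],
  ],
  translation=[
    [-0.003, 0, -0.03],
    [0, 0, -0.03],
    [0, 0, -0.025],
    [0, 0, -0.006],
    [0, 0, 0],
    [0, 0, 0],
    [0, 0, 0],
    [0, 0, 0],
    [0, 0, 0],
    [0, 0, 0],
    [0, 0, 0],
    [0, 0, 0],
    [0, 0, 0],
  ],
  gripper=[1, 1, 1, 1, 1, 0, 0, 0, 0, 0, 0, 0, 0],
  newtons=90,
)

```text
clock: 15.9
position: [0.4983, 0.0168, 0.1476]
orientation: [-3.141, 0.014, -2.951]
force: [3.7, -4.1, -12.2]
grip_width: 0.0091
```

play_rows(
  turn=[
    [0, 0, 0],
    [0, 0, 0],
    [0, 0, 0],
    [0, 0, 0],
    [0, 0, 0],
  ],
  translation=[
    [0, 0, -0.01],
    [0, 0, -0.02],
    [0, 0, -0.02],
    [0, 0, -0.015],
    [0, 0, -0.003],
  ],
  gripper=[0, 0, 0, 0, 0],
)

```text
clock: 16.32
position: [0.4983, 0.0167, 0.0939]
orientation: [-3.14, 0.016, -2.95]
force: [-0.8, 1.0, 8.4]
grip_width: 0.0093
```

play_rows(
  turn=[
    [0, 0, 0],
    [0, 0, 0],
    [0, 0, 0],
    [0, 0, 0],
  ],
  translation=[
    [0, 0, -0.008],
    [0, 0, -0.006],
    [0, 0, -0.004],
    [0, 0, -0.003],
  ],
  gripper=[0, 0, 0, 0],
)

```text
clock: 16.65
position: [0.4982, 0.0166, 0.0795]
orientation: [-3.14, 0.016, -2.949]
force: [-28.8, -2.1, 118.4]
grip_width: 0.0095
```

play_rows(
  turn=[
    [0, 0, 0],
    [0, 0, 0],
  ],
  translation=[
    [0, 0, 0.001],
    [0, 0, 0],
  ],
  gripper=[0, 0],
)

```text
clock: 16.82
position: [0.4984, 0.0167, 0.082]
orientation: [-3.139, 0.018, -2.949]
force: [2.0, 1.0, -13.0]
grip_width: 0.0097
```

play_rows(
  turn=[
    [0, 0, 0],
    [0, 0, 0],
  ],
  translation=[
    [0, 0, -0.0018],
    [0, 0, 0],
  ],
  gripper=[0, 0],
)

```text
clock: 16.98
position: [0.4983, 0.0167, 0.0809]
orientation: [-3.139, 0.018, -2.949]
force: [0.8, 0.6, -6.2]
grip_width: 0.0096
```

play_rows(
  turn=[
    [0, 0, 0],
    [0, 0, 0],
    [0, 0, 0],
    [0, 0, 0],
    [0, 0, 0],
    [0, 0, 0],
    [0, 0, 0],
    [0, 0, 0],
    [0, 0, 0],
    [0, 0, 0],
    [0, 0, 0],
    [0, 0, 0],
    [0, 0, 0],
  ],
  translation=[
    [0, 0, -0.0018],
    [0, 0, 0],
    [0, 0, 0],
    [0, 0, 0],
    [0, 0, 0],
    [0, 0, 0],
    [0, 0, 0],
    [0, 0, 0.03],
    [0, 0, 0.04],
    [0, 0, 0.04],
    [0, 0, 0.04],
    [0, 0, 0.03],
    [0, 0, 0],
  ],
  gripper=[0, 1, 1, 1, 1, 1, 1, 1, 1, 1, 1, 1, 1],
)

```text
clock: 18.07
position: [0.4959, 0.0163, 0.2273]
orientation: [-3.14, 0.012, -2.949]
force: [2.0, -0.1, 1.4]
grip_width: 0.0855
```

play_rows(
  turn=[
    [0, 0, 0],
    [0, 0, 0],
    [0, 0, 0],
    [0, 0, 0],
    [0, 0, 0],
    [0, 0, 0],
    [0, 0, 0],
    [0, 0, 0],
    [0, 0, 0],
    [0, 0, 0],
    [0, 0, 0],
    [0, 0, 0],
    [0, 0, 0],
  ],
  translation=[
    [-0.005, 0.03, 0.01],
    [-0.02, 0.04, 0.01],
    [-0.02, 0.04, 0],
    [-0.02, 0.04, 0],
    [-0.02, 0.04, 0],
    [-0.02, 0.04, 0],
    [-0.02, 0.04, 0],
    [-0.02, 0.04, 0],
    [-0.02, 0.04, 0],
    [-0.02, 0.04, 0],
    [-0.02, 0.04, 0],
    [0, 0, 0],
    [0, 0, 0],
  ],
  gripper=[1, 1, 1, 1, 1, 1, 1, 1, 1, 1, 1, 1, 1],
)

```text
clock: 19.15
position: [0.3222, 0.3734, 0.2408]
orientation: [-3.139, 0.016, -2.953]
force: [0.7, 0.5, 0.8]
grip_width: 0.0857
```

```bash
python3 -c "
from coil import *
st=env.get_state(); print(st['clock'],st['position'].round(3),st['force'].round(1))
ps=[viewer.capture(c) for c in('scene','top')]
old=[dict(p,image=cv2.imread('pics/'+n)[:,:,::-1]) for p,n in zip(ps,('scene0.png','top0.png'))]
print('fin start',stn(find(old,wld(0,.147,.129))),'now',stn(find(ps,wld(0,.147,.129))))
print('coil',stn(find(ps,wld(0,-.145,.129))))
for p,o in zip(ps,old): print('grip',[q['xy'] for q in finder.mark_of('grip_top',p)[:1]])
out=[]
for p,(x,y,w,h) in zip(ps,((230,140,145,100),(160,140,190,110))):
    im=cv2.resize(p['image'][y:y+h,x:x+w,::-1],None,fx=3.5,fy=3.5,interpolation=cv2.INTER_CUBIC)
    out.append(cv2.resize(cv2.copyMakeBorder(im,0,0,0,665-im.shape[1],cv2.BORDER_CONSTANT),None,fx=.8,fy=.8,interpolation=cv2.INTER_AREA))
cv2.imwrite('pics/end.png',np.vstack(out))
# patch shift of the paddle between start and now
for p,o,z in zip(ps,old,'st'):
    u,v=proj(p,wld(-.1,0,.07))[0].astype(int); b=[cv2.cvtColor(q['image'][v-14:v+14,u-9:u+9].copy(),cv2.COLOR_RGB2GRAY).astype(np.float32) for q in(o,p)]
    print('paddle shift px',cv2.phaseCorrelate(b[0],b[1],cv2.createHanningWindow((18,28),cv2.CV_32F)))
"
```

```text
19.15 [0.322 0.373 0.241] [0.7 0.5 0.8]
fin start [-0.0003  0.1498  0.124 ] now [-0.0003  0.1498  0.1241]
coil [ 0.0013 -0.1452  0.1245]
grip []
grip [[260.7, 228.0]]
paddle shift px ((0.10292760404109913, 0.009059896428993852), 1.004143507833834)
paddle shift px ((-0.10316987684035972, 0.004466893754063506), 0.9536289965664899)
```

View pics/end.png

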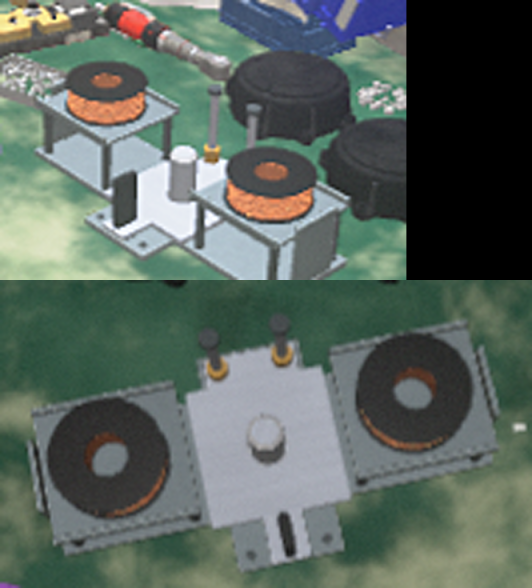

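The end picture shows the coil flat on the right deck (top view, 413,393), the bare spindle with the plate down, and the finished coil unmoved (109,458). Handing in.

```bash
python3 -c "
from plant import env
print(env.close_job())"
```

```text
the job is handed in; nothing more can be done
None
```

The coil now lies flat on the deck that was empty, the stripper plate is down again, and the job is handed in at about 19 s of the 58 s. I lifted the plate by its black grip to the upper stop. I then pushed the coil across with the two half-open fingers, gripped the paddle again to put the plate down, and backed away.

**Last checks:**
- **Coil:** measured about 2 mm from the deck's centre. It shows flat and upright in both views.
- **Finished coil:** its measured position is unchanged from the start.
- **Plate:** the paddle has shifted only about 0.1 px from its starting place in either picture, so the plate is fully down. When it was up, the coil had risen 69.8 mm.
- **Arm:** clear of everything, with force readings near zero.

**What disagreed or came close:**
- **Wrist force:** it read 111 N at the upper stop and 118 N at the lower stop, close to the 120 N limit. These are readings at the end of each move, so I can't rule out a brief higher peak in between.
- **Coil fits:** the circle fits read 3 to 5 mm low in height, so I compared them with the starting pictures. One fit made during the push failed because the arm hid the coil. I placed the last stretch from the finger position instead and checked it afterwards.
- **Grip in the last scene view:** the network did not find the grip there, so the scene-view plate check rests on the paddle comparison.

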